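# Call the apprentice, then show which ring goes in the polisher

### The arm

A 6-joint arm with a two-finger parallel gripper is mounted at the origin on the work surface. World frame = base frame: x ahead of the robot, y to its left, z up, the work surface at z = 0. Lengths are in mm, angles in rad, forces in N, time in s.
With the tool pointing down it reaches from about 350 to 975 mm from the base axis. Payload 7.1 kg.
Tool frame: the origin (TCP) lies on the front face of the gripper's body, between the roots of the fingers; the fingertips stand 80 mm ahead of it and the grasp point (between the pads) lies 61 mm ahead of it (env.tips_ahead is the distance from the TCP to the fingertips, in mm); z points along the fingers, y is the direction in which the jaws open and shut (so a half turn about z gives the same grasp; the last joint's range is limited). The gripper opens to 88 mm and grips with 3 to 60 N. Pads are 20 mm wide; open, the fingers measure 115 mm over their backs; the gripper's body (75 mm by 178 mm) begins 61 mm behind the grasp point.
Start: joints at [-1.172, 0.423, 1.63, -0, 1.089, -0.019], TCP at [253.61, -571.216, 302.675] pointing down, gripper open.
Joint ranges: [-3, 3], [-0.9, 2.11], [0.09, 2.58], [-1.31, 4.45], [0.11, 2.69], [-2.54, 2.54]. Speed limits (rad/s): [2.39, 2.39, 3.01, 3.14, 3.14, 3.14].

### API

Orientations are given as a unit quaternion [x, y, z, w].
In Python, from station import env, set_gripper, viewer, workorder gives the robot as it stands. Calls block until the motion is done:
- env.reach(position, orientation): joint-space move of the TCP to a pose.
- env.move_l(position, rot=None, rate=150, f_stop=None): straight line of the TCP; rot=None keeps the orientation; rate is the mean speed in mm/s. With f_stop (N) it stops when the force on the tool has changed by that much, and returns True; else False.
- env.move_joints(angles): joint-space move.
- set_gripper(opening): finger opening in mm; the grip force is fixed at half the most; returns when the fingers have stopped.
- env.hold(seconds).
- env.ik(position, orientation): joint angles nearest the present ones, or None.
- env.read_state(): the state.
- viewer.camera(name): name is "scene" or "top" or "wrist"; returns the picture (384x512x3 uint8, blue, green, red); there is no depth.
- viewer.camera_params(name): a dict with "fx", "fy", "cx", "cy" (pixels), "pose" (4x4, takes a point from camera to world coordinates); the wrist camera has in their place "tool_from_camera" (4x4, takes a point from camera to tool coordinates, whose origin is the TCP and whose axes are the flange's). Camera axes: x right, y up, looking along -z (the intrinsics and any distortion apply to the point x, -y, -z); pixel columns grow to the right and rows downward; lengths in mm; the calibration is good to about 2 mm. A picture is of the moment at which its call begins: read the wrist's pose just before it. camera_params takes no time and is no camera call.
A pose or a line that the arm cannot do raises env.IKError and nothing moves.
- workorder.sign_off(): hands the job in, once; it reports no verdict.
The state is a dict: "time_s": time; "qpos": joint angles; "dq": joint speeds; "tau": joint torques, N m; "tool_pos": TCP position; "orientation": TCP orientation; "force": force on the tool from outside, world axes, zero at the start; "wrist_torque": the same for the moment, N m; "width": finger opening in mm.
Only numpy, scipy, OpenCV 4.12 (cv2) and the standard library are available. Lean on these libraries where they do the work, as an engineer would, in place of code of your own. Each camera call takes 0.05 s, during which the arm holds its last target.

### The job

Hand the next job to the apprentice: press the pin of the brass desk bell down to call them, then point at the ring with the red stone, and then at the white bowl of the polisher that it should go into. Point from straight above with the fingertips two or three centimetres over the stone, then over the middle of the bowl's mouth, staying about two seconds at each, and finish while still pointing at the bowl. Apart from the bell, touch and lift nothing, and do not bring the fingers down over the other two rings: pass well above them.

Things in the scene. Friction and masses are not known exactly. Their poses are not given: they have to be found in the camera images.
- bell_push (a joint): Travel of the bell's push pin in m: 0 = up, 0.005 = fully down. It springs back up; pressing starts to move it at about 1.4 N and takes about 5 N to reach the bottom.
- bell_push_top (a point): Top centre of the black push pin (22 mm across, standing 12 mm proud) in the middle of the brass dome-shaped desk bell (84 mm across, dome 36 mm high, fixed to the bench). 48 mm above the bench when up. The bell works straight down.
- stone_red (a point): Brass finger ring (24 mm across) with a large round RED stone, 17 mm across. The ring stands upright in the slot of a grey plastic block (46 x 46 x 22 mm high, fixed to the bench, at least 85 mm from its neighbours), stone on top; loose, 14 g. This point is the centre of the stone's upper face, 46 mm above the bench; z is up and y runs along the slot.
- stone_green (a point): The same kind of ring with a GREEN stone. The ring stands upright in the slot of a grey plastic block (46 x 46 x 22 mm high, fixed to the bench, at least 85 mm from its neighbours), stone on top; loose, 14 g. This point is the centre of the stone's upper face, 46 mm above the bench; z is up and y runs along the slot.
- stone_blue (a point): The same kind of ring with a BLUE stone. The ring stands upright in the slot of a grey plastic block (46 x 46 x 22 mm high, fixed to the bench, at least 85 mm from its neighbours), stone on top; loose, 14 g. This point is the centre of the stone's upper face, 46 mm above the bench; z is up and y runs along the slot.
- bowl_mouth (a point): Centre of the mouth of the round white open bowl (112 mm across at the rim, 60 mm deep, empty) on top of the polisher, level with the rim, 140 mm above the bench. The polisher is a grey box 150 x 150 mm, fixed to the bench; the bowl stands in the middle of it. z is up.
- polisher: The grey polisher with the white bowl: box 150 x 150 mm, 76 mm high, bowl rim at 140 mm. Origin at the centre of its underside, on the bench; controls on its own -x face.
- cleaner: The other machine, an ultrasonic cleaner: steel box with an empty RECTANGULAR open tank, 156 x 166 mm, 106 mm high, fixed to the bench. Origin at the centre of its underside. It has no part in the job. The polisher and the cleaner may stand either way round, one on the left and one on the right.
- pliers_red: Loose pliers with red handles lying flat, 155 mm long, 10 mm high; origin under the pivot, handles towards its -x (110 mm), jaws +x (48 mm).
- pliers_blue: The same pliers with blue handles.
- mug: Loose white mug, 76 mm across, 85 mm high, handle towards its +y; origin at the centre of its underside.
- beaker: Loose terracotta-coloured cup, 72 mm across, 80 mm high; origin at the centre of its underside.
- jar: Loose amber jar with a metal lid, 56 mm across, 70 mm high; origin at the centre of its underside.
- bell: The brass desk bell, 84 mm across; origin at the centre of its underside, on the bench.
Mind the look-alikes: they are no part of the job. Of the things like the bell, leave any that is blue or green; of the rest the larger one is meant.

How it is judged:
By the outcome, as a careful person would: the job done as asked, in the order asked, and still so for the second after the job is handed in, with the robot touching nothing.
It also fails if it takes over 51 s, if anything falls off the work surface, if the arm or the gripper's body presses on something with over 40 N, if the wrist force passes 120 N, or if a joint passes its speed limit or range.

## Working session

There is one attempt and no reset: what is moved stays moved. The work goes in short steps, each a Python script; the robot and the scene stay as the last script left them, time stands still between calls to the robot, and variables do not carry over. Pictures are saved under pics/ and viewed, and the job is handed in when it is done.

```bash
mkdir -p pics; ls
python3 - <<'E'
from station import env, set_gripper, viewer, workorder
import cv2, numpy as np
np.set_printoptions(precision=4,suppress=True)
for n in ("scene","top"):
    cv2.imwrite(f"pics/{n}0.png",viewer.camera(n)); print(n,viewer.camera_params(n))
print(viewer.camera_params("wrist")); print(env.read_state())
E
```

```text
pics
scene {'fx': 456.5957087987527, 'fy': 456.5957087987527, 'cx': 259.2706995244685, 'cy': 192.47141489956945, 'pose': array([[   0.5013,   -0.7372,    0.4529, 1047.5429],
       [   0.8652,    0.4336,   -0.2518, -278.6537],
       [  -0.0108,    0.5181,    0.8552, 1068.2617],
       [   0.    ,    0.    ,    0.    ,    1.    ]])}
top {'fx': 363.09667744581645, 'fy': 363.09667744581645, 'cx': 258.1415430719334, 'cy': 187.99663576183042, 'pose': array([[  -0.0246,    0.9986,   -0.0459,  486.8739],
       [  -0.9996,   -0.0253,   -0.0146,    2.0303],
       [  -0.0157,    0.0456,    0.9988, 1211.1807],
       [   0.    ,    0.    ,    0.    ,    1.    ]])}
{'fx': 295.53557048886654, 'fy': 295.53557048886654, 'cx': 252.12044125900943, 'cy': 194.62402332153314, 'tool_from_camera': array([[  0.0004,   0.9673,   0.2537,  69.5383],
       [  1.    ,  -0.0005,   0.0006,  -0.1819],
       [  0.0007,   0.2537,  -0.9673, -81.5076],
       [  0.    ,   0.    ,   0.    ,   1.    ]])}
{'time_s': 0.1, 'qpos': array([-1.172 ,  0.4237,  1.6306, -0.    ,  1.0886, -0.019 ]), 'dq': array([ 0.0008, -0.0019, -0.0013, -0.0005,  0.0013, -0.0006]), 'tau': array([  0.0006, -54.5609, -27.4325,   0.0646,   0.0187,  -0.    ]), 'tool_pos': array([ 253.4574, -570.8884,  302.0099]), 'orientation': array([ 0.9783,  0.2074, -0.0001, -0.0007]), 'force': array([ 0.1831, -0.1869,  0.7622]), 'wrist_torque': array([0.0375, 0.0388, 0.0265]), 'width': 87.94520482031767}
```

View pics/scene0.png

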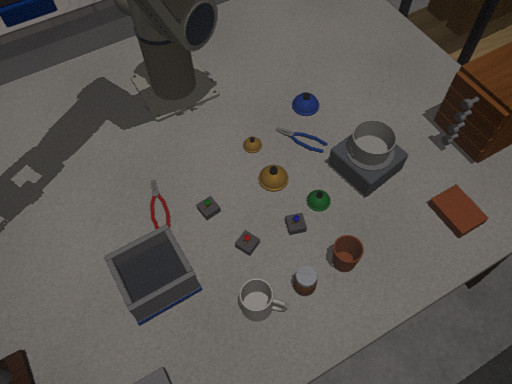

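View pics/top0.png

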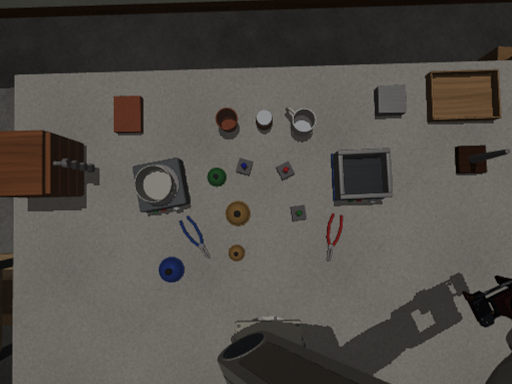

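The scene view shows the large brass bell at (273,177) and the small brass look-alike at (252,144). The red stone is at (247,239) and the bowl at (372,145). In the top view they are at (238,213), (237,253), (285,170) and (157,185). Next I measure them in both views.

```bash
cat > h.py <<'E'
import cv2, numpy as np
np.set_printoptions(precision=1,suppress=True)
def ray(P,uv,T=None):
    T=P["pose"] if T is None else T
    d=np.array([(uv[0]-P["cx"])/P["fx"],-(uv[1]-P["cy"])/P["fy"],-1])
    return T[:3,3],T[:3,:3]@d
def onplane(P,uv,z,T=None):
    o,d=ray(P,uv,T); return o+d*(z-o[2])/d[2]
def tri(rs):
    A=np.zeros((3,3));b=np.zeros(3)
    for o,d in rs:
        d=d/np.linalg.norm(d);M=np.eye(3)-np.outer(d,d);A+=M;b+=M@o
    return np.linalg.solve(A,b)
def blob(mask,box):
    x0,y0,x1,y1=box;m=np.zeros_like(mask);m[y0:y1,x0:x1]=mask[y0:y1,x0:x1]
    n,l,s,c=cv2.connectedComponentsWithStats(m.astype(np.uint8))
    i=1+np.argmax(s[1:,4]);return c[i],s[i],l==i
E
python3 - <<'E'
from station import env, viewer
from h import *
B={"scene":dict(red=(236,228,260,250),green=(196,196,220,218),blue=(285,210,308,232),bell=(262,160,286,182),rim=(345,115,400,175)),
   "top":dict(red=(276,160,296,182),green=(290,204,308,222),blue=(236,158,254,176),bell=(229,205,248,224),rim=(132,160,184,208))}
R={}
for n in B:
    im=cv2.imread(f"pics/{n}0.png");P=viewer.camera_params(n);h=cv2.cvtColor(im,cv2.COLOR_BGR2HSV);H,S,V=cv2.split(h)
    M=dict(red=((H<8)|(H>172))&(S>120)&(V>70),green=(abs(H.astype(int)-60)<20)&(S>90)&(V>40),blue=(abs(H.astype(int)-118)<14)&(S>120)&(V>50),bell=(V<70),rim=(S<45)&(V>120))
    for k,z in dict(red=46,green=46,blue=46,bell=48,rim=140).items():
        c,s,m=blob(M[k],B[n][k]); 
        if k=="rim":
            cc=max(cv2.findContours(m.astype(np.uint8),0,2)[0],key=len); e=cv2.fitEllipse(cv2.convexHull(cc)); print(e); c=e[0]
        R.setdefault(k,[]).append(ray(P,c)); print(n,k,c,s,onplane(P,c,z))
    # crops
    x=[cv2.resize(im[b[1]-15:b[3]+15,b[0]-15:b[2]+15],(260,260),interpolation=0) for b in (B[n]["red"],B[n]["bell"],B[n]["rim"])]
    cv2.imwrite(f"pics/crop_{n}.png",np.hstack(x))
for k in R: print(k,tri(R[k]))
E
```

```text
scene red [246.6 237.2] [244 234   6   7  33] [602.2 -69.5  46. ]
scene green [206.9 201.7] [204 199   7   6  31] [ 461.5 -108.7   46. ]
scene blue [296.1 217.7] [293 215   7   6  30] [617.9  65.3  46. ]
scene bell [273.1 170. ] [269 166   9   9  63] [465.   89.3  48. ]
((359.7342529296875, 144.74107360839844), (2.844442367553711, 12.169713973999023), 134.9026336669922)
scene rim (359.7342529296875, 144.74107360839844) [358 144   7   6  11] [562.6 284.6 140. ]
top red [285.4 168.9] [283 167   6   5  21] [599.8 -70.1  46. ]
top green [298.9 212.4] [297 211   5   4  19] [ 459.  -109.3   46. ]
top blue [243.4 165.1] [241 163   5   5  18] [615.5  64.6  46. ]
top bell [236.8 213.4] [234 210   7   8  43] [460.7  89.3  48. ]
((156.96482849121094, 184.71522521972656), (26.157630920410156, 27.460044860839844), 43.502193450927734)
top rim (156.96482849121094, 184.71522521972656) [144 172  27  27 568] [553.5 317.7 140. ]
red [600.5 -69.6  42.8]
green [ 459.3 -108.8   42.8]
blue [616.2  65.6  42.9]
bell [461.   90.6  41.8]
rim [549.8 315.9 108.5]
```

View pics/crop_scene.png

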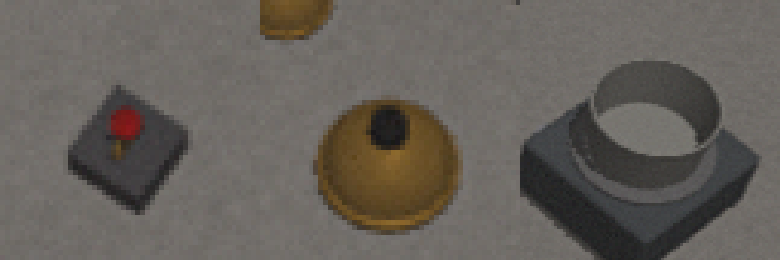

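View pics/crop_top.png

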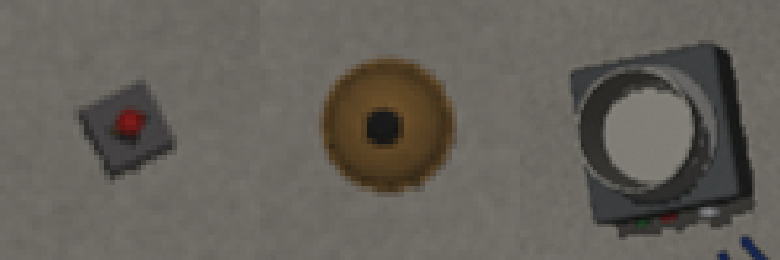

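```bash
cat >> h.py <<'E'
from scipy.spatial.transform import Rotation as Rn
def q(p):
    a=(np.arctan2(p[1],p[0])+np.pi/2)/2
    return np.array([np.cos(a),np.sin(a),0,0])
def wpose(s,P):
    T=np.eye(4);T[:3,:3]=Rn.from_quat(s["orientation"]).as_matrix();T[:3,3]=s["tool_pos"]
    return T@P["tool_from_camera"]
E
python3 - <<'E'
from station import env, viewer,set_gripper
from h import *
for n,c in (("scene",(374,137.3)),("top",(157.4,184.3))): print(onplane(viewer.camera_params(n),c,140))
for p in ([461.5,90,260],[600.5,-70,151],[554,317,245]): print(env.ik(p,q(p)))
set_gripper(0)
p=[461.5,90,260]; env.reach(p,q(p)); env.hold(.2)
s=env.read_state();im=viewer.camera("wrist");cv2.imwrite("pics/w1.png",im)
np.savez("w1.npz",T=wpose(s,viewer.camera_params("wrist")))
print(s["time_s"],s["tool_pos"],s["force"],s["width"],s["qpos"])
E
```

```text
[562.  330.1 140. ]
[554.7 316.4 140. ]
[ 0.2  0.3  2.  -0.   0.9 -0. ]
[-0.1  0.6  1.8 -0.   0.8 -0. ]
[ 0.5  0.5  1.6 -0.   1.  -0. ]
4.1083 [461.7  89.6 260. ] [-0.  -0.2 -0.4] 0.5210741114496128 [ 0.2  0.3  2.  -0.   0.9 -0. ]
```

View pics/w1.png

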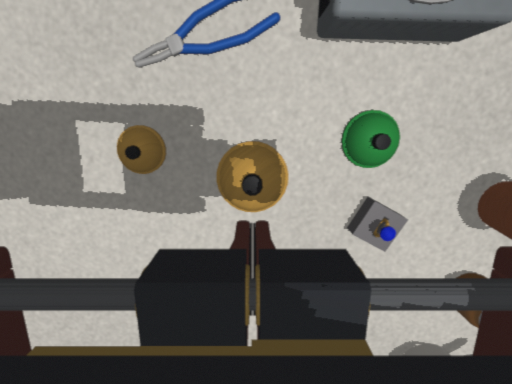

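The wrist view shows the bell's pin at about (252,184), straight ahead of the closed fingertips at (252,225). I compute its position from this view and compare it with the others.

Run:
```python
from station import env, viewer
from h import *
im=cv2.imread("pics/w1.png");P=viewer.camera_params("wrist");T=np.load("w1.npz")["T"]
V=im.max(2);c,s,m=blob(V<60,(236,168,268,198));print(c,s,onplane(P,c,46,T))
c2,s2,_=blob(V<60,(230,200,275,250)) ; 
H=cv2.cvtColor(im,cv2.COLOR_BGR2HSV);m=((H[...,0]>8)&(H[...,0]<30)&(H[...,1]>100))
c3,s3,mm=blob(m,(212,130,292,216));cc=cv2.minEnclosingCircle(cv2.findNonZero(mm.astype(np.uint8)));print(cc,onplane(P,cc[0],10,T))
tip=np.array([0,0,80.]);Tc=np.linalg.inv(P["tool_from_camera"]);t=Tc[:3,:3]@tip+Tc[:3,3];print("tip px",P["cx"]+P["fx"]*t[0]/-t[2],P["cy"]-P["fy"]*t[1]/-t[2])
for n,b in (("scene",(255,160,292,195)),("top",(222,198,254,230))):
    im=cv2.imread(f"pics/{n}0.png");P=viewer.camera_params(n);H=cv2.cvtColor(im,cv2.COLOR_BGR2HSV)
    _,_,mm=blob((H[...,0]>8)&(H[...,0]<30)&(H[...,1]>100),b);cc=cv2.minEnclosingCircle(cv2.findNonZero(mm.astype(np.uint8)));print(n,cc,onplane(P,cc[0],10))
```

```text
[251.9 184.3] [242 174  20  22 347] [461.3  92.6  46. ]
((251.87832641601562, 176.20138549804688), 35.61410140991211) [461.   93.9  10. ]
tip px 251.41076931067144 239.2174266915046
scene ((273.0, 178.0), 14.560319900512695) [465.9  89.1  10. ]
top ((237.39999389648438, 213.0), 12.343523025512695) [461.2  90.2  10. ]
```

Run:
```python
from station import env, viewer
from h import *
env.move_l([461.3,91,136]); env.hold(.2); s=env.read_state();f0=s["force"];print(s["tool_pos"],f0)
r=env.move_l([461.3,91,118],rate=12,f_stop=12)
s=env.read_state();print(r,s["tool_pos"],s["force"],s["time_s"])
env.hold(.3);s=env.read_state();print(s["tool_pos"],s["force"])
cv2.imwrite("pics/press.png",np.hstack([viewer.camera("wrist")[120:290,130:390]]))
env.move_l([461.3,91,280]); s=env.read_state();print(s["force"],s["time_s"])
cv2.imwrite("pics/after.png",viewer.camera("wrist"))
```

```text
[461.8  91.1 136.8] [ 0.3  0.1 -0.2]
True [461.3  91.  123.2] [-2.6 -0.7  9.3] 6.375
[461.3  91.  123.2] [-0.6 -0.9  9.9]
[-0.4 -0.3  0. ] 7.925
```

View pics/press.png

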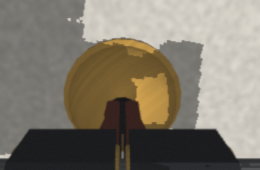

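The pin went fully down: the tips stopped at 43 mm with about 10 N. Next I move high to above the red stone and check with the wrist camera.

Run:
```python
from station import env, viewer
from h import *
p=[600.5,-70,270]; env.reach(p,q(p)); env.hold(.2)
s=env.read_state();im=viewer.camera("wrist");cv2.imwrite("pics/w2.png",im)
P=viewer.camera_params("wrist");T=wpose(s,P)
H=cv2.cvtColor(im,cv2.COLOR_BGR2HSV);m=((H[...,0]<8)|(H[...,0]>172))&(H[...,1]>150)&(H[...,2]>100)
c,st,_=blob(m,(190,120,320,250));print(c,st,onplane(P,c,46,T),s["tool_pos"],s["time_s"])
```

```text
[252.2 184.5] [245 177  15  16 181] [600.2 -68.   46. ] [599.9 -68.6 270.3] 9.0333
```

View pics/w2.png

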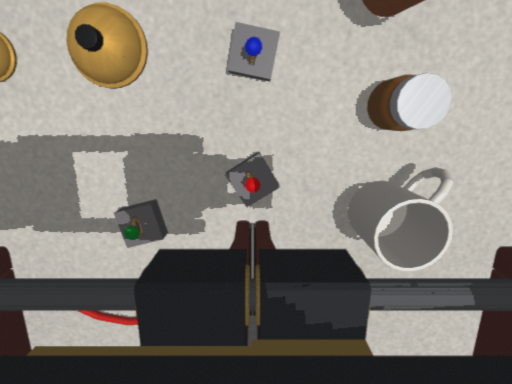

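The wrist view shows the red stone at (252,184), which casts to (600,-68) and agrees with the fixed views. I point there, then move high to above the bowl.

Run:
```python
from station import env, viewer
from h import *
env.move_l([600.3,-69,151]); env.hold(2.3); s=env.read_state();print(s["tool_pos"],s["force"],s["time_s"])
cv2.imwrite("pics/pt_red.png",viewer.camera("wrist"))
env.move_l([600.3,-69,300]);p=[554,317,330]; env.reach(p,q(p)); env.hold(.2)
s=env.read_state();im=viewer.camera("wrist");cv2.imwrite("pics/w3.png",im)
np.savez("w3.npz",T=wpose(s,viewer.camera_params("wrist")));print(s["tool_pos"],s["time_s"])
```

```text
[600.3 -69.  151. ] [ 0.2  0.2 -0.3] 12.325
[554.5 315.9 330. ] 15.1667
```

View pics/w3.png

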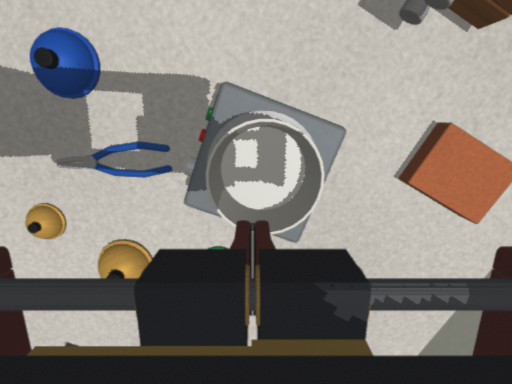

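View pics/pt_red.png

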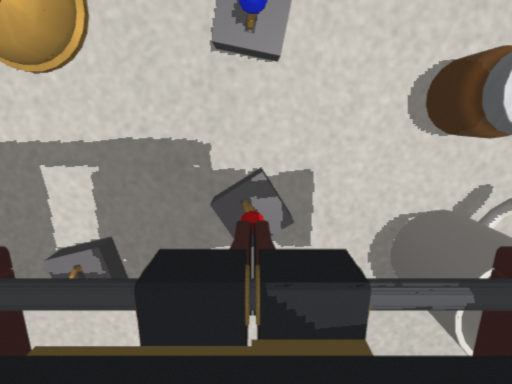

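The wrist view shows the bowl's rim centred near (265,174), with its right and top edges at (323,175) and (268,113). I fit a circle to rim points cast onto z=140, using this view and both fixed views.

Run:
```python
from station import viewer
from h import *
from scipy.optimize import least_squares
out=[]
for n,c,r,f in (("w3",(265,174),(46,66),"w3"),("top",(157.4,184.3),(17,24),"top0"),("scene",(373,138),(14,26),"scene0")):
    im=cv2.imread(f"pics/{f}.png");g=cv2.cvtColor(im,cv2.COLOR_BGR2GRAY).astype(float)
    P=viewer.camera_params("wrist" if n=="w3" else n);T=np.load("w3.npz")["T"] if n=="w3" else P["pose"]
    c0=onplane(P,c,140,T);pts=[]
    Tc=np.linalg.inv(T)
    g3=cv2.GaussianBlur(g,(0,0),.7)
    for it in range(4):   # bright rim ridge: brightest sample along each radial line near r=54
        pts=[]
        for a in np.arange(0,2*np.pi,.06):
            rr=np.arange(46,64,.5);X=np.c_[c0[0]+rr*np.cos(a),c0[1]+rr*np.sin(a),np.full(len(rr),140.)]
            t=X@Tc[:3,:3].T+Tc[:3,3];u=P["cx"]-P["fx"]*t[:,0]/t[:,2];v=P["cy"]+P["fy"]*t[:,1]/t[:,2]
            s=cv2.remap(g3.astype(np.float32),u[None].astype(np.float32),v[None].astype(np.float32),1)[0]
            i=s.argmax()
            if 0<i<len(rr)-1 and s[i]>min(s[0],s[-1])+15 and s[i]>max(s[0],s[-1])+4: pts.append(X[i])
        pts=np.array(pts)
        fit=least_squares(lambda p:np.hypot(pts[:,0]-p[0],pts[:,1]-p[1])-p[2],[c0[0],c0[1],55],loss="soft_l1")
        c0=np.array([fit.x[0],fit.x[1],140])
    print(n,len(pts),fit.x,np.median(abs(fit.fun)))
    t=Tc[:3,:3]@c0+Tc[:3,3]
    for a in np.arange(0,6.3,.2):
        t=Tc[:3,:3]@(c0+fit.x[2]*np.array([np.cos(a),np.sin(a),0]))+Tc[:3,3]
        cv2.circle(im,(int(round(P["cx"]-P["fx"]*t[0]/t[2])),int(round(P["cy"]+P["fy"]*t[1]/t[2]))),0,(0,0,255),-1)
    k=80;out.append(cv2.resize(im[int(c[1])-k:int(c[1])+k,int(c[0])-k:int(c[0])+k],(266,266),interpolation=0))
cv2.imwrite("pics/rimfit.png",np.hstack(out))
```

```text
w3 82 [558.8 333.4  54.2] 0.2151859957996507
top 42 [551.8 316.6  58. ] 1.086712339704686
scene 10 [556.7 336.2  55.8] 0.35705314662142484
```

View pics/rimfit.png

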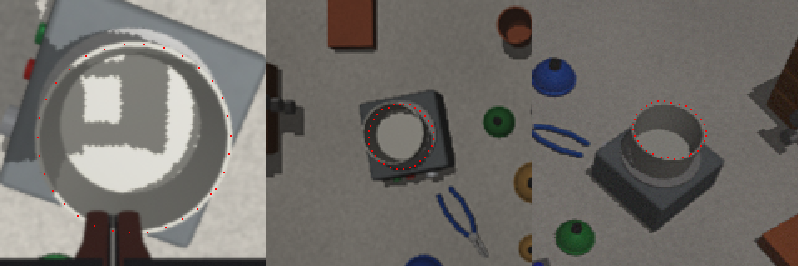

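The wrist and scene fits agree on about (558,334), but the top-view fit is off. I look at it enlarged.

Run:
```python
from station import viewer
from h import *
im=cv2.imread("pics/top0.png")[150:220,122:197];k=8
o=cv2.resize(im,None,fx=k,fy=k,interpolation=2);o=np.clip(o.astype(int)*1.4,0,255).astype(np.uint8)
P=viewer.camera_params("top");Tc=np.linalg.inv(P["pose"])
for c0,col in (((558.5,333.5,140),(0,0,255)),((553,318,140),(0,255,0))):
  for a in np.arange(0,6.3,.15):
    t=Tc[:3,:3]@(np.array(c0)+55*np.array([np.cos(a),np.sin(a),0]))+Tc[:3,3]
    u=P["cx"]-P["fx"]*t[0]/t[2];v=P["cy"]+P["fy"]*t[1]/t[2]
    cv2.circle(o,(int((u-122+.5)*k),int((v-150+.5)*k)),2,col,-1)
cv2.imwrite("pics/topzoom.png",o)
```

```text
(no output)
```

View pics/topzoom.png

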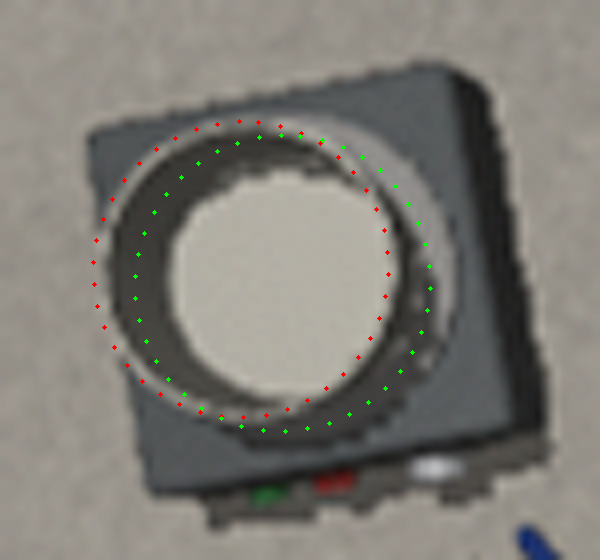

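Seen close up, the top-view rim matches the wrist/scene circle (red), not the earlier fit, which had followed the bowl's base. I use (558,333).

Run:
```python
from station import env, viewer, workorder
from h import *
env.move_l([558,333,300]);env.move_l([558,333,245]); env.hold(2.3); s=env.read_state();print(s["tool_pos"],s["force"],s["time_s"])
cv2.imwrite("pics/end.png",np.vstack([viewer.camera("scene")[60:300],viewer.camera("wrist")[:300]]))
workorder.sign_off()
```

```text
[558. 333. 245.] [ 0.2  0.3 -0.2] 18.4083
the job is handed in; nothing more can be done
```

View pics/end.png

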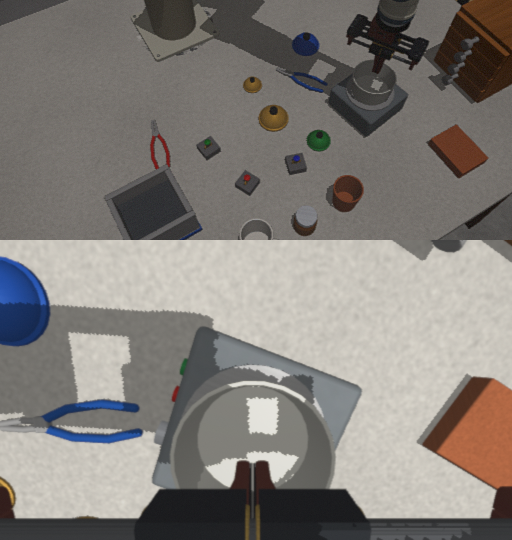

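The job is done and handed in at about 18.4 s, with the arm still pointing at the bowl. I rang the larger brass bell, then pointed at the red stone and then at the bowl's mouth.

- **Bell:** I pressed the pin with closed fingers until about 10 N. The tips stopped at 43 mm, so the pin was at or very near the bottom of its travel.
- **Red stone:** I held the tips about 25 mm above it for 2.3 s. The wrist picture showed the stone directly under the fingertips.
- **Bowl:** I held the tips about 25 mm above the middle of the mouth for 2.3 s. The last pictures (scene down to z≈300, wrist) show the tips over the middle and the three rings standing where they were. The force reading was about zero.
- **Other rings:** I passed over the bench with the tips at about 190 mm or higher, well above them.

**Checks that disagreed:**
- The first bowl fit from the top camera was about 17 mm off because it had followed the bowl's base. An enlarged view matched the wrist and scene estimates, which agree to about 3 mm.
- The bell estimates differed by up to about 5 mm between cameras.
- I did not measure the pin's travel directly; I inferred it from tip height and force.

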